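# Pack the stamp seals into their foam trays

## Task

Pack the four tan stone stamp seals for transport: stand each one upright in the foam tray whose recess has its shape and size, so that it rests flat on the recess floor. They are antiques: set them down, do not drop them. Leave the terracotta jar and the bronze bell where they stand.

Things in the scene. Friction and masses are not known exactly. Their poses are not given: they have to be found in the camera images.
- seal_large: stamp seal, loose: tan square stone, 44 x 44 mm, plain upright sides 52 mm tall, with a turned knob (18 mm across, 12 mm high) on top, 64 mm tall in all. Origin at the centre of its underside, z up, x and y square to its sides. About 260 g, +-30 %. Grip it by its plain sides.
- seal_small: stamp seal, loose: tan square stone, 26 x 26 mm, plain upright sides 52 mm tall, with a turned knob (18 mm across, 12 mm high) on top, 64 mm tall in all. Origin at the centre of its underside, z up, x and y square to its sides. About 95 g, +-30 %. Grip it by its plain sides.
- seal_oblong: stamp seal, loose: tan oblong stone, 60 mm along its x by 24 mm along its y, plain upright sides 52 mm tall, with a turned knob (18 mm across, 12 mm high) on top, 64 mm tall in all. Origin at the centre of its underside, z up, x and y square to its sides. About 195 g, +-30 %. Grip it by its plain sides.
- seal_round: stamp seal, loose: tan round stone, 36 mm in diameter, plain upright sides 52 mm tall, with a turned knob (18 mm across, 12 mm high) on top, 64 mm tall in all. Origin at the centre of its underside, z up. About 140 g, +-30 %. Grip it by its plain sides.
- tray_large: white tray filled with charcoal foam, fixed to the table, 100 x 100 mm outside, with a square recess 60 x 60 mm in its middle (sides parallel to the tray's) showing the white tray floor; rim and foam flush, 20 mm above the table; recess floor 4 mm above the table, so the recess is 16 mm deep. Origin at the centre of its underside, z up.
- tray_small: white tray filled with charcoal foam, fixed to the table, 84 x 84 mm outside, with a square recess 42 x 42 mm in its middle (sides parallel to the tray's) showing the white tray floor; rim and foam flush, 20 mm above the table; recess floor 4 mm above the table, so the recess is 16 mm deep. Origin at the centre of its underside, z up.
- tray_oblong: white tray filled with charcoal foam, fixed to the table, 116 mm (x) by 84 mm (y) outside, with an oblong recess 76 mm along its x by 40 mm along its y in its middle (sides parallel to the tray's) showing the white tray floor; rim and foam flush, 20 mm above the table; recess floor 4 mm above the table, so the recess is 16 mm deep. Origin at the centre of its underside, z up.
- tray_round: white tray filled with charcoal foam, fixed to the table, 92 x 92 mm outside, with a round recess 52 mm in diameter in its middle (sides parallel to the tray's) showing the white tray floor; rim and foam flush, 20 mm above the table; recess floor 4 mm above the table, so the recess is 16 mm deep. Origin at the centre of its underside, z up.
- jar: bystander, loose: terracotta jar, 64 mm in diameter, 55 mm tall. Origin at the centre of its underside.
- bell: bystander, loose: green bronze bell, 56 mm in diameter at the foot, 65 mm tall with its loop. Origin at the centre of its underside.
Mind the look-alikes: they are no part of the job. What is shaped like the seal_large but pink is not meant. What is shaped like the seal_small but green or purple is not meant.

How it is judged:
By the outcome, as a careful person would: the job done as asked, in the order asked, and still so for the second after the job is handed in, with the robot touching nothing.
It also fails if it takes over 106 s, if anything falls off the work surface, if the arm or the gripper's body presses on something with over 40 N, if the wrist force passes 120 N, or if a joint passes its speed limit or range.

## Robot

A 7-joint arm with a two-finger parallel gripper is mounted at the origin on the work surface. World frame = base frame: x ahead of the robot, y to its left, z up, the work surface at z = 0. Lengths are in mm, angles in rad, forces in N, time in s.
With the tool pointing down it reaches from about 400 to 875 mm from the base axis. Payload 4.4 kg.
Tool frame: the origin (TCP) lies at the very end of the fingers, on their centre line; the grasp point (between the pads) lies 19 mm behind it; z points along the fingers, y is the direction in which the jaws open and shut (so a half turn about z gives the same grasp; the last joint's range is limited). The gripper opens to 85 mm and grips with 20 to 120 N. Pads are 22 mm wide; open, the fingers measure 114 mm over their backs; the gripper's body (76 mm by 85 mm) begins 54 mm behind the grasp point. The pads swing forward as they close: fully open they stand 13 mm farther back than shut.
Start: joints at [1.199, 0.628, 0.038, 1.517, -0.027, 0.996, -0.02], TCP at [195.714, -619.85, 231.313] pointing down, gripper open.
Joint ranges: [-3.06, 3.06], [-0.37, 2.12], [-1.25, 1.32], [0.18, 2.47], [-1.1, 4.24], [0.23, 1.98], [-2.94, 2.94]. Speed limits (rad/s): [2.57, 2.57, 3.14, 3.14, 3.14, 3.14, 3.14].

## Interface

Orientations are given as [roll, pitch, yaw] about the fixed x, y, z axes, in that order (R = Rz(yaw) Ry(pitch) Rx(roll)).
In Python, from cell import ctrl gives the robot as it stands.
- The arm moves only by the shell command python3 -m crank 'ROWS' [OPENING]. ROWS is JSON, a list that holds one entry, the list of rows, each a list of 6 numbers: the shift along the tool's x, y, z in units of 30 mm (1.0 is 30 mm), then the turn, a rotation vector about the tool's x, y, z in units of 6 degrees (1.0 is 6 degrees). In form: [[[tx, ty, tz, rx, ry, rz], ...]]. A call has 1 to 12 rows; each row shifts and turns the pose as measured when the row begins, along the tool's axes as they then stand; what a row does not reach is not made up. A row lasts 1/12 s, in which the tool goes at most 41.7 mm and 7.16 degrees, less where a joint would pass 70% of its speed; a pose out of reach is approached as far as the arm can. A call is refused whole if a number of a shift passes 1 or a number of a turn 1, either way. A call with a gripper value outside its range is refused whole. OPENING is the gripper command: -1 is fully open, 1 is shut, values between are in proportion, set as the call begins (- or left out, the last holds). The fingers move at their own pace and stop on an object; the grip force is fixed at half the most. Time passes only in rows, so rows that do not move let the fingers close. It gives the time, the measured TCP pose, the force and the opening at its end, in the units of the state.
- ctrl.read_state(): the state, without advancing time (a new reading comes with each control period).
- ctrl.get_image(name): name is "scene" or "top" or "wrist"; returns a dict with "color" (480x640x3 uint8, red, green, blue), "depth" (480x640 float32, mm along the optical axis (not along the pixel's ray), 0 where there is no reading), "camera_matrix" (3x3 intrinsics, pixels), "k1" (the pictures are not rectified: a ray, as slopes to the right and down, at radius r is drawn at 1 + k1 r^2 times it, then the intrinsics apply), "R" (3x3) and "t" (3): a world point X has camera coordinates R X + t. Camera axes: x right, y down, z forward; pixel columns grow to the right and rows downward; lengths in mm; the calibration is good to about 2 mm. A picture is of the moment at which its call begins.
- ctrl.finish_job(): hands the job in, once; it reports no verdict.
Trained networks look in a picture, given as the dict that the camera call returned (one of the last four; its "shot" number tells which), for a name from the list of things; names that differ only in an ending like _2 or _b are one class to them, and where a whole thing is asked for, a point or a joint stands for the part that bears it (a point fixed in the world has none). Each returns a list of dicts, best first, with "conf" (0 to 1); they miss things now and then, are a little off and sometimes report something else, mostly with a low value. They report only what shows in the picture. A call takes as long as a camera call. They do not tell look-alikes from the thing itself.
- ctrl.search_frame(query, picture): "extent" ([centre column, centre row, width, height] in pixels, round what is visible of it).
The state is a dict: "clock": time; "qpos": joint angles; "qd": joint speeds; "tau": joint torques, N m; "eef_pos": TCP position; "tool_rot": TCP orientation; "force": force on the tool from outside, world axes, zero at the start; "torque": the same for the moment, N m; "width": finger opening in mm.
Only numpy, scipy, OpenCV 4.12 (cv2) and the standard library are available. Lean on these libraries where they do the work, as an engineer would, in place of code of your own. Each camera call takes 0.05 s, during which the arm holds its last target. There are 200 camera calls.

## Working session

There is one attempt and no reset: what is moved stays moved. The work goes in short steps, Python scripts to look and compute and a shell command to move; the robot and the scene stay as the last step left them, time stands still between calls to the robot, and variables do not carry over. Pictures are saved under pics/ and viewed, about 12 in all and at most 16, crops included, and the job is handed in when it is done.

```bash
ls; mkdir -p pics; cat > h.py <<'E'
import numpy as np,cv2
from cell import ctrl
from scipy.spatial.transform import Rotation as Ro
def rays(im,uv):
    K=np.array(im["camera_matrix"],float)
    return cv2.undistortPoints(np.array(uv,float).reshape(-1,1,2),K,np.array([im["k1"],0,0,0,0.])).reshape(-1,2)
def onplane(im,uv,z):
    n=rays(im,uv);R=np.array(im["R"]);t=np.array(im["t"])
    d=np.c_[n,np.ones(len(n))]@R; c=-R.T@t
    return c+d*((z-c[2])/d[:,2])[:,None]
def cloud(im):
    h,w=im["depth"].shape;v,u=np.mgrid[:h,:w]
    n=rays(im,np.c_[u.ravel(),v.ravel()]);d=im["depth"].ravel()[:,None]
    P=(np.c_[n,np.ones(len(n))]*d-np.array(im["t"]))@np.array(im["R"])
    P[d[:,0]==0]=np.nan
    return P.reshape(h,w,3)
def save(im,name): cv2.imwrite("pics/"+name,im["color"][:,:,::-1])
E
python3 - <<'E'
from h import *
s=ctrl.read_state();print(s)
for n in("top","scene"):
    im=ctrl.get_image(n);save(im,n+"0.png");print(n,np.round(im["R"],2).tolist(),np.round(im["t"]))
    if n=="top":
        for q in "seal_large seal_small seal_oblong seal_round tray_large tray_small tray_oblong tray_round jar bell".split():
            for d in ctrl.search_frame(q,im)[:4]:
                print(q,round(d["conf"],2),np.round(d["extent"]).tolist(),np.round(onplane(im,[d["extent"][:2]],20 if 'tray' in q else 52)[0,:2]))
E
```

```text
pics
{'clock': 0.0, 'qpos': array([ 1.1992126 ,  0.62934927,  0.0384236 ,  1.51837049, -0.02700424,
        0.99626697, -0.02000895]), 'qd': array([ 0.00125211,  0.00064532, -0.00119988,  0.00032507,  0.0005106 ,
        0.00019228, -0.00130985]), 'tau': array([ 1.67958606e-03, -5.63402832e+01,  1.22570794e+00, -1.93450159e+01,
        1.07567574e-02,  1.03239011e-02, -6.04616091e-06]), 'eef_pos': array([ 195.5300033 , -619.24718936,  230.3858999 ]), 'tool_rot': array([-3.13971597e+00,  1.05022418e-05,  3.05787272e-01]), 'force': array([0.22296064, 0.18958447, 0.42358607]), 'torque': array([-0.0026104 ,  0.01188289,  0.02022893]), 'width': 85.35489691062666}
top [[-0.01, -1.0, 0.0], [-0.97, 0.01, -0.22], [0.22, -0.01, -0.97]] [  20.  562. 1188.]
seal_large 0.95 [378.0, 208.0, 26.0, 30.0] [ 645. -102.]
seal_large 0.85 [352.0, 248.0, 20.0, 32.0] [558. -43.]
seal_large 0.58 [383.0, 168.0, 26.0, 29.0] [ 735. -115.]
seal_large 0.4 [448.0, 231.0, 26.0, 26.0] [ 593. -248.]
seal_small 0.81 [179.0, 237.0, 17.0, 16.0] [587. 325.]
seal_small 0.72 [217.0, 237.0, 18.0, 18.0] [586. 242.]
seal_small 0.56 [197.0, 286.0, 18.0, 19.0] [480. 282.]
seal_oblong 0.75 [142.0, 279.0, 33.0, 32.0] [496. 399.]
seal_round 0.74 [386.0, 296.0, 22.0, 20.0] [ 454. -112.]
seal_round 0.16 [528.0, 271.0, 49.0, 49.0] [ 502. -414.]
tray_large 0.58 [527.0, 271.0, 50.0, 50.0] [ 508. -423.]
tray_small 0.59 [280.0, 302.0, 55.0, 54.0] [448. 110.]
tray_oblong 0.71 [448.0, 230.0, 27.0, 26.0] [ 602. -256.]
tray_oblong 0.7 [291.0, 217.0, 53.0, 59.0] [635.  87.]
jar 0.88 [464.0, 335.0, 32.0, 27.0] [ 370. -270.]
bell 0.59 [448.0, 230.0, 22.0, 26.0] [ 593. -248.]
bell 0.53 [466.0, 336.0, 28.0, 30.0] [ 369. -273.]
scene [[-0.9, 0.43, 0.01], [0.27, 0.58, -0.77], [-0.34, -0.69, -0.63]] [ 502. -128. 1083.]
```

```bash
python3 - <<'E'
import cv2
a=cv2.imread("pics/top0.png")[120:390,100:580]
cv2.imwrite("pics/top0c.png",cv2.resize(a,(800,450),interpolation=cv2.INTER_CUBIC))
E
```

```text
(no output)
```

View pics/top0c.png

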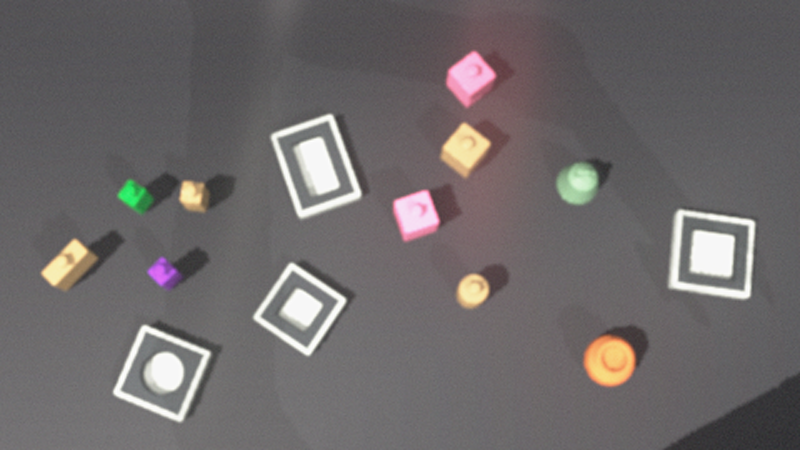

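View pics/scene0.png

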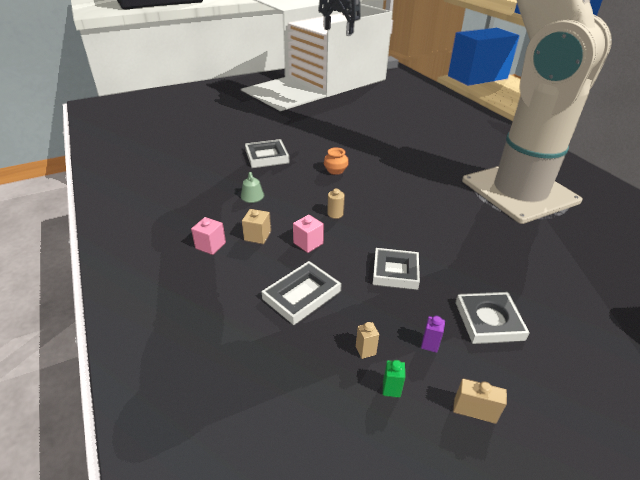

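The top crop shows the following (full-frame pixels).
- **seal_large:** tan (378,208). The pink look-alikes are at (383,168) and (352,248).
- **seal_small:** tan (217,237). The look-alikes are green (179,237) and purple (197,286).
- **seal_oblong and seal_round:** tan (142,279) and tan (386,296).
- **Trays:** large (527,271), small (280,302), oblong (291,217), round (198,343).
- **Bystanders:** bell (448,230), jar (464,335).

Next I'll measure the poses from depth.

```bash
cat > meas.py <<'E'
from h import *
def rect(im,P,c,half,zlo,zhi,col=None):
    u,v=c;sl=(slice(max(0,v-half),v+half),slice(max(0,u-half),u+half))
    p=P[sl].reshape(-1,3);m=(p[:,2]>zlo)&(p[:,2]<zhi)
    if col is not None: m&=col[sl].ravel()
    p=p[m]
    if len(p)<8: return None
    (x,y),(w,h),a=cv2.minAreaRect(p[:,:2].astype(np.float32))
    if w<h: w,h,a=h,w,a+90     # a: direction of the long side
    return dict(n=len(p),xy=(round(x,1),round(y,1)),wh=(round(w),round(h)),ang=round((a+90)%180-90,1),z=round(float(np.median(p[:,2])),1))
E
python3 - <<'E'
from meas import *
im=ctrl.get_image("top");P=cloud(im)
hsv=cv2.cvtColor(im["color"],cv2.COLOR_RGB2HSV)
for n,c in dict(large=(378,208),small=(217,237),oblong=(142,279),round=(386,296)).items():
    print("seal",n,rect(im,P,c,24,40,57))
for n,c in dict(large=(527,271),small=(280,302),oblong=(291,217),round=(198,343)).items():
    print("tray",n,rect(im,P,c,38,13,26), end=' ')
    # white recess floor by colour
    u,v=c;k=12;w=(im["color"][v-k:v+k,u-k:u+k].min(2)>150).astype(np.uint8)
    nl,lb,st,ce=cv2.connectedComponentsWithStats(w);i=1+np.argmax(st[1:,4])
    print("floor",onplane(im,[ce[i]+[u-k,v-k]],4)[0].round(1),st[i,4])
for n,c in dict(bell=(448,230),jar=(464,335),pinkfar=(383,168),pinknear=(352,248),green=(179,237),purple=(197,286)).items():
    print(n,rect(im,P,c,24,30,75))
E
```

```text
seal large {'n': 378, 'xy': (648.2, -105.5), 'wh': (46, 45), 'ang': -41.1, 'z': 50.6}
seal small {'n': 116, 'xy': (590.9, 248.3), 'wh': (27, 26), 'ang': 83.7, 'z': 49.9}
seal oblong {'n': 295, 'xy': (502.5, 407.2), 'wh': (59, 27), 'ang': -44.1, 'z': 50.0}
seal round {'n': 185, 'xy': (461.3, -107.4), 'wh': (35, 34), 'ang': -1.4, 'z': 50.4}
tray large {'n': 1435, 'xy': (507.1, -425.4), 'wh': (103, 103), 'ang': -9.2, 'z': 18.9} floor [ 511.5 -427.7    4. ] 564
tray small {'n': 1172, 'xy': (444.3, 111.8), 'wh': (85, 85), 'ang': -34.6, 'z': 18.6} floor [446.9 111.9   4. ] 367
tray oblong {'n': 1360, 'xy': (634.3, 91.2), 'wh': (118, 84), 'ang': 18.8, 'z': 18.8} floor [640.7  92.1   4. ] 466
tray round {'n': 1422, 'xy': (364.6, 286.7), 'wh': (94, 91), 'ang': 68.0, 'z': 18.4} floor [366.  286.5   4. ] 463
bell {'n': 273, 'xy': (606.7, -254.8), 'wh': (40, 39), 'ang': 61.6, 'z': 41.3}
jar {'n': 652, 'xy': (371.2, -276.3), 'wh': (60, 58), 'ang': -45.0, 'z': 45.2}
pinkfar {'n': 430, 'xy': (746.7, -116.1), 'wh': (45, 45), 'ang': -52.5, 'z': 50.3}
pinknear {'n': 469, 'xy': (561.2, -38.3), 'wh': (46, 44), 'ang': 18.0, 'z': 50.9}
green {'n': 172, 'xy': (591.7, 325.9), 'wh': (27, 26), 'ang': 53.9, 'z': 50.8}
purple {'n': 177, 'xy': (488.8, 283.0), 'wh': (27, 25), 'ang': 45.6, 'z': 51.9}
```

```bash
cat > plan.py <<'E'
import sys
from h import *
def plan(x,y,z,yaw,quiet=0):
    s=ctrl.read_state();R=Ro.from_euler('xyz',s["tool_rot"])
    G=Ro.from_euler('xyz',[np.pi,0,np.radians(yaw)])
    d=R.inv().apply(np.array([x,y,z])-s["eef_pos"])/30
    r=np.degrees((R.inv()*G).as_rotvec())/6
    print("t",round(s["clock"],1),"pos",s["eef_pos"].round(1),"yaw",round(np.degrees(s["tool_rot"][2]),1),"w",round(s["width"],1),"F",s["force"].round(1))
    print("shift units",d.round(2),"turn units",r.round(2))
    d2=G.inv().apply(np.array([x,y,z])-s["eef_pos"])/30; print("shift if turned first",d2.round(2))
if __name__=="__main__": plan(*map(float,sys.argv[1:]))
E
python3 plan.py 648 -105.5 170 49
```

```text
t 0.7 pos [ 195.7 -619.9  231.4] yaw 17.5 w 85.5 F [-0.5  0.5 -0.9]
shift units [ 19.54 -11.81   2.04] turn units [ 0.    0.   -5.25]
shift if turned first [22.83  0.13  2.05]
```

```bash
python3 -m crank '[[[0,0,0.3,0,0,-0.9],[0,0,0.3,0,0,-0.9],[0,0,0.3,0,0,-0.9],[0,0,0.3,0,0,-0.9],[0,0,0.3,0,0,-0.9],[0,0,0.3,0,0,-0.8],[1,0,0,0,0,0],[1,0,0,0,0,0],[1,0,0,0,0,0],[1,0,0,0,0,0],[1,0,0,0,0,0],[1,0,0,0,0,0]]]' -1; python3 -m crank '[[[1,0,0,0,0,0],[1,0,0,0,0,0],[1,0,0,0,0,0],[1,0,0,0,0,0],[1,0,0,0,0,0],[1,0,0,0,0,0],[1,0,0,0,0,0],[1,0,0,0,0,0],[1,0,0,0,0,0],[1,0,0,0,0,0],[1,0,0,0,0,0],[1,0,0,0,0,0]]]';python3 plan.py 648 -105.5 170 49
```

```text
clock: 1.65
eef_pos: [304.7, -484.8, 173.7]
tool_rot: [3.139, 0.009, 0.872]
force: [0.4, -1.0, -0.5]
width: 85.7
clock: 2.65
eef_pos: [547.6, -196.1, 172.7]
tool_rot: [3.133, 0.01, 0.869]
force: [0.2, 0.3, -0.1]
width: 85.1
t 2.6 pos [ 547.6 -196.1  172.7] yaw 49.8 w 85.1 F [ 0.2  0.3 -0.1]
shift units [4.47 0.61 0.05] turn units [0.09 0.09 0.14]
shift if turned first [4.48 0.54 0.09]
```

```bash
python3 -m crank '[[[1,0.1,0,0,0,0.1],[1,0.1,0,0,0,0],[1,0.1,0,0,0,0],[1,0.1,0,0,0,0],[0.6,0.1,0,0,0,0],[0,0,0,0,0,0]]]';python3 plan.py 648 -105.5 170 49
python3 - <<'E'
from meas import *
im=ctrl.get_image("wrist");save(im,"w1.png");P=cloud(im)
print(np.round(im["R"],2).tolist(),(-np.array(im["R"]).T@im["t"]).round())
m=(P[:,:,2]>40)&(P[:,:,2]<57);print(m.sum())
n,lb,st,ce=cv2.connectedComponentsWithStats(m.astype(np.uint8))
for i in range(1,n):
    if st[i,4]>300:
        p=P[lb==i];print(ce[i].round(),cv2.minAreaRect(p[:,:2].astype(np.float32)),im["color"][lb==i].mean(0).round())
E
```

```text
clock: 3.15
eef_pos: [658.1, -86.3, 172.2]
tool_rot: [3.131, 0.003, 0.868]
force: [0.2, 0.7, 0.4]
width: 85.6
t 3.1 pos [658.1 -86.3 172.2] yaw 49.8 w 85.6 F [0.2 0.7 0.4]
shift units [-0.71  0.15  0.08] turn units [0.1  0.02 0.13]
shift if turned first [-0.7   0.16  0.07]
[[0.76, -0.65, 0.01], [-0.62, -0.73, 0.28], [-0.17, -0.22, -0.96]] [705. -31. 314.]
10316
[438. 179.] ((749.3177490234375, -114.47041320800781), (44.32367706298828, 45.36903762817383), 38.106388092041016) [253. 208. 232.]
[183. 257.] ((563.7825927734375, -36.59669494628906), (44.186790466308594, 44.67932891845703), 18.496803283691406) [241. 192. 215.]
[326. 251.] ((651.1257934570312, -103.76139068603516), (44.31455612182617, 43.9716796875), 49.17923355102539) [239. 216. 163.]
[399. 399.] ((611.1928100585938, -253.66648864746094), (30.848159790039062, 31.751874923706055), 47.18110275268555) [156. 181. 149.]
```

View pics/w1.png

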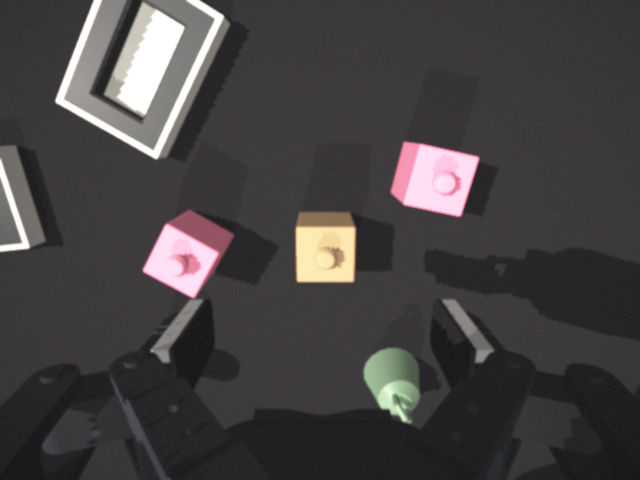

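The crop shows the tan square seal at (326,251), with the pink ones at (175,250) and (440,180). So the tan one is the right choice, and the wrist and top measurements agree to 3 mm. Now I'll descend.

```bash
python3 plan.py 650.3 -104 100 49.2; python3 -m crank '[[[-0.6,0.1,0.5,0.1,0,0.1],[0,0,0.8,0,0,0],[0,0,0.8,0,0,0],[0,0,0.4,0,0,0],[0,0,0,0,0,0],[0,0,0,0,0,0]]]';python3 plan.py 650.3 -104 22 49.2
```

```text
t 3.2 pos [656.7 -87.7 172.1] yaw 49.7 w 85.4 F [-0.2  0.3 -0.4]
shift units [-0.54  0.17  2.41] turn units [0.09 0.04 0.09]
shift if turned first [-0.55  0.19  2.4 ]
clock: 3.7
eef_pos: [643.3, -111.9, 96.7]
tool_rot: [3.14, 0.009, 0.851]
force: [0.3, -0.1, 1.2]
width: 85.4
t 3.7 pos [ 643.3 -111.9   96.7] yaw 48.8 w 85.4 F [ 0.3 -0.1  1.2]
shift units [ 0.37 -0.    2.49] turn units [ 0.02  0.09 -0.07]
shift if turned first [0.35 0.01 2.49]
```

```bash
python3 -m crank '[[[0.3,0,0,0,0,0],[0,0,0,0,0,0],[0,0,0,0,0,0]]]'; python3 plan.py 650.3 -104 22 49.2
```

```text
clock: 3.95
eef_pos: [650.7, -106.1, 99.5]
tool_rot: [3.137, 0.008, 0.849]
force: [-0.6, -0.7, 0.6]
width: 85.1
t 4.0 pos [ 650.7 -106.1   99.5] yaw 48.7 w 85.1 F [-0.6 -0.7  0.6]
shift units [ 0.06 -0.07  2.58] turn units [ 0.04  0.07 -0.09]
shift if turned first [ 0.04 -0.05  2.58]
```

```bash
python3 -m crank '[[[0,-0.05,0.6,0,0,0],[0,0,0.6,0,0,0],[0,0,0.6,0,0,0],[0,0,0.4,0,0,0],[0,0,0.2,0,0,0],[0,0,0,0,0,0],[0,0,0,0,0,0]]]'; python3 plan.py 650.3 -104 22 49.2
```

```text
clock: 4.53
eef_pos: [657.4, -104.0, 32.8]
tool_rot: [3.124, -0.002, 0.853]
force: [0.1, 0.2, -0.4]
width: 85.5
t 4.5 pos [ 657.4 -104.    32.8] yaw 48.8 w 85.5 F [ 0.1  0.2 -0.4]
shift units [-0.16 -0.18  0.36] turn units [ 0.16 -0.02 -0.06]
shift if turned first [-0.15 -0.18  0.36]
```

```bash
python3 -m crank '[[[-0.15,-0.15,0.2,0.15,0,0],[0,0,0.1,0,0,0],[0,0,0,0,0,0],[0,0,0,0,0,0]]]'; python3 plan.py 650.3 -104 22 49.2
```

```text
clock: 4.87
eef_pos: [652.2, -105.0, 25.6]
tool_rot: [3.138, -0.004, 0.852]
force: [-0.3, 0.0, -0.1]
width: 85.2
t 4.9 pos [ 652.2 -105.    25.6] yaw 48.8 w 85.2 F [-0.3  0.  -0.1]
shift units [-0.02 -0.07  0.12] turn units [ 0.03 -0.04 -0.06]
shift if turned first [-0.02 -0.07  0.12]
```

```bash
python3 -m crank '[[[0,-0.05,0.12,0,0,0],[0,0,0,0,0,0],[0,0,0,0,0,0]]]'; python3 -m crank '[[[0,0,0,0,0,0],[0,0,0,0,0,0],[0,0,0,0,0,0],[0,0,0,0,0,0],[0,0,0,0,0,0],[0,0,0,0,0,0],[0,0,0,0,0,0],[0,0,0,0,0,0]]]' 1; python3 plan.py 650 -104 130 81
```

```text
clock: 5.12
eef_pos: [651.6, -104.2, 22.5]
tool_rot: [3.137, -0.005, 0.852]
force: [0.1, -0.1, -0.2]
width: 85.5
clock: 5.78
eef_pos: [651.7, -103.7, 23.0]
tool_rot: [3.137, -0.005, 0.852]
force: [1.1, 0.6, 1.3]
width: 42.8
t 5.8 pos [ 651.7 -103.7   23. ] yaw 48.8 w 42.8 F [1.1 0.6 1.3]
shift units [-0.03 -0.02 -3.57] turn units [ 0.06 -0.04 -5.36]
shift if turned first [-0.02 -0.06 -3.57]
```

```bash
python3 -m crank '[[[0,0,-0.3,0,0,0],[0,0,-0.6,0,0,0],[0,0,-0.7,0,0,-0.9],[0,0,-0.7,0,0,-0.9],[0,0,-0.7,0,0,-0.9],[0,0,-0.4,0,0,-0.9],[0,0,0,0,0,-0.9],[0,0,0,0,0,-0.7],[0,0,0,0,0,0],[0,0,0,0,0,0]]]'; python3 plan.py 509 -426 130 82
```

```text
clock: 6.62
eef_pos: [648.7, -104.6, 132.3]
tool_rot: [3.139, 0.001, 1.421]
force: [-0.2, -0.9, -1.4]
width: 43.1
t 6.6 pos [ 648.7 -104.6  132.3] yaw 81.4 w 43.1 F [-0.2 -0.9 -1.4]
shift units [-11.29  -3.     0.08] turn units [ 0.03  0.01 -0.1 ]
shift if turned first [-11.26  -3.12   0.08]
```

```bash
python3 -m crank '[[[-0.6,-0.16,0,0,0,0],[-1,-0.27,0,0,0,0],[-1,-0.27,0,0,0,0],[-1,-0.27,0,0,0,0],[-1,-0.27,0,0,0,0],[-1,-0.27,0,0,0,0],[-1,-0.27,0,0,0,0],[-1,-0.27,0,0,0,0],[-1,-0.27,0,0,0,0],[-0.8,-0.2,0,0,0,0],[-0.4,-0.1,0,0,0,0],[0,0,0,0,0,0]]]';  cat > wr.py <<'E'
import sys
from meas import *
# tray rim/foam (z 14..25) nearest a guess, from the wrist or other camera
gx,gy=map(float,sys.argv[1:3]);cam=sys.argv[3] if len(sys.argv)>3 else "wrist"
im=ctrl.get_image(cam);P=cloud(im)
if len(sys.argv)>4: save(im,sys.argv[4])
near=np.hypot(P[:,:,0]-gx,P[:,:,1]-gy)<90
m=near&(P[:,:,2]>13)&(P[:,:,2]<26)
p=P[m];print("tray",len(p),cv2.minAreaRect(p[:,:2].astype(np.float32)))
E
python3 wr.py 509 -426 wrist w2.png; python3 plan.py 509 -426 130 82
```

```text
clock: 7.62
eef_pos: [517.3, -390.0, 127.6]
tool_rot: [-3.136, -0.002, 1.402]
force: [0.1, -1.1, -2.2]
width: 42.7
tray 5464 ((513.9819946289062, -402.1796875), (55.61918640136719, 100.49124908447266), 80.84771728515625)
t 7.7 pos [ 518.1 -388.4  127.6] yaw 80.4 w 43.0 F [-0.3 -0.4 -2.4]
shift units [-1.29 -0.09 -0.08] turn units [-0.05 -0.03 -0.27]
shift if turned first [-1.29 -0.13 -0.08]
```

View pics/w2.png

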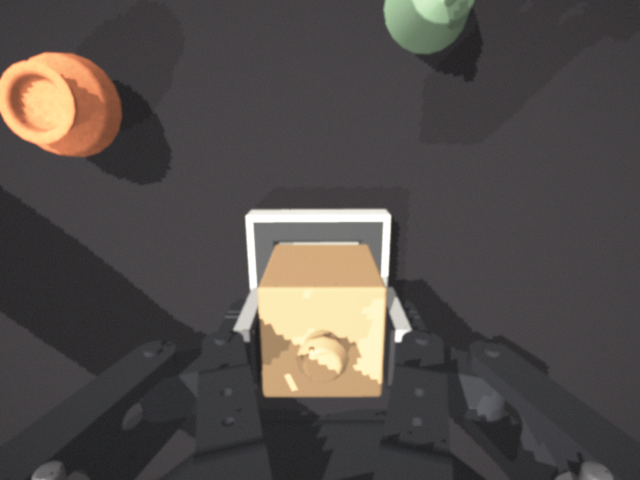

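The tray's far edge and the held seal are both visible and aligned. The tray centre works out at about (510,-424.5), with its sides at 81°.

```bash
python3 plan.py 510 -424.5 60 81;python3 -m crank '[[[-0.6,0,0.2,-0.05,0,-0.1],[-0.5,0,0.6,0,0,0],[0,0,0.6,0,0,0],[0,0,0.5,0,0,0],[0,0,0.2,0,0,0],[0,0,0,0,0,0],[0,0,0,0,0,0]]]'; python3 plan.py 510 -424.5 60 81
```

```text
t 7.7 pos [ 518.1 -388.4  127.6] yaw 80.4 w 43.0 F [-0.3 -0.4 -2.4]
shift units [-1.24 -0.05  2.25] turn units [-0.05 -0.03 -0.1 ]
shift if turned first [-1.23 -0.08  2.25]
clock: 8.25
eef_pos: [524.9, -403.7, 63.6]
tool_rot: [3.135, -0.015, 1.429]
force: [0.2, 0.5, -2.1]
width: 43.1
t 8.2 pos [ 524.9 -403.7   63.6] yaw 81.9 w 43.1 F [ 0.2  0.5 -2.1]
shift units [-0.76 -0.39  0.11] turn units [ 0.06 -0.14  0.14]
shift if turned first [-0.76 -0.38  0.12]
```

```bash
python3 -m crank '[[[-0.35,-0.2,0,0.05,-0.1,0.1],[-0.3,-0.15,0,0,0,0],[0,0,0,0,0,0],[0,0,0,0,0,0]]]'; python3 plan.py 510 -424.5 40 81
```

```text
clock: 8.58
eef_pos: [513.8, -420.9, 66.5]
tool_rot: [3.137, -0.003, 1.421]
force: [0.3, 0.4, -1.8]
width: 43.1
t 8.6 pos [ 513.8 -420.9   66.5] yaw 81.4 w 43.1 F [ 0.3  0.4 -1.8]
shift units [-0.14 -0.11  0.88] turn units [ 0.05 -0.02  0.07]
shift if turned first [-0.14 -0.11  0.88]
```

```bash
python3 -m crank '[[[-0.15,-0.1,0.2,0.05,0,0],[0,0,0.3,0,0,0],[0,0,0.2,0,0,0],[0,0,0,0,0,0],[0,0,0,0,0,0]]]'; python3 plan.py 510 -424.5 26.8 81
```

```text
clock: 9.0
eef_pos: [509.3, -427.2, 44.4]
tool_rot: [3.141, -0.001, 1.418]
force: [-0.1, -0.3, -1.7]
width: 42.6
t 9.0 pos [ 509.3 -427.2   44.4] yaw 81.3 w 42.6 F [-0.1 -0.3 -1.7]
shift units [0.09 0.01 0.59] turn units [ 0.01 -0.01  0.04]
shift if turned first [0.09 0.01 0.59]
```

```bash
python3 -m crank '[[[0.07,0,0.15,0,0,0],[0,0,0.15,0,0,0],[0,0,0.12,0,0,0],[0,0,0.1,0,0,0],[0,0,0,0,0,0],[0,0,0,0,0,0]]]'; python3 plan.py 510 -424.5 26.8 81
```

```text
clock: 9.5
eef_pos: [510.4, -424.3, 27.0]
tool_rot: [3.141, -0.001, 1.419]
force: [0.4, -0.5, 1.2]
width: 43.1
t 9.5 pos [ 510.4 -424.3   27. ] yaw 81.3 w 43.1 F [ 0.4 -0.5  1.2]
shift units [-0.01 -0.01  0.01] turn units [ 0.01 -0.01  0.05]
shift if turned first [-0.01 -0.01  0.01]
```

```bash
python3 -m crank '[[[0,0,0.04,0,0,0],[0,0,0.02,0,0,0],[0,0,0,0,0,0]]]'; python3 -m crank '[[[0,0,0,0,0,0],[0,0,0,0,0,0],[0,0,0,0,0,0],[0,0,0,0,0,0],[0,0,0,0,0,0],[0,0,0,0,0,0],[0,0,0,0,0,0]]]' -1;  python3 -m crank '[[[0,0,-0.3,0,0,0],[0,0,-0.6,0,0,0],[0,0,-0.8,0,0,0],[0,0,-0.8,0,0,0],[0,0,-0.8,0,0,0],[0,0,-0.5,0,0,0],[0,0,0,0,0,0]]]';python3 plan.py 461.5 -107.5 135 81
```

```text
clock: 9.75
eef_pos: [510.7, -424.3, 27.2]
tool_rot: [3.14, -0.001, 1.419]
force: [-0.3, 0.5, -2.2]
width: 42.9
clock: 10.33
eef_pos: [511.9, -424.9, 27.9]
tool_rot: [3.138, 0.0, 1.419]
force: [0.6, -0.1, -1.0]
width: 85.2
clock: 10.92
eef_pos: [510.7, -424.0, 148.3]
tool_rot: [3.14, -0.002, 1.42]
force: [0.3, 0.3, 0.2]
width: 85.0
t 10.9 pos [ 510.7 -424.   148.3] yaw 81.3 w 85.0 F [0.3 0.3 0.2]
shift units [10.18 -3.21  0.46] turn units [ 0.01 -0.02  0.06]
shift if turned first [10.16 -3.27  0.44]
```

```bash
python3 -m crank '[[[0.7,-0.2,0,0,0,0],[1,-0.32,0,0,0,0],[1,-0.32,0,0,0,0],[1,-0.32,0,0,0,0],[1,-0.32,0,0,0,0],[1,-0.32,0,0,0,0],[1,-0.32,0,0,0,0],[1,-0.32,0,0,0,0],[0.9,-0.3,0.1,0,0,0],[0.6,-0.2,0.1,0,0,0],[0.3,-0.1,0.1,0,0,0],[0,0,0,0,0,0]]]';  cat > ws.py <<'E'
import sys
from meas import *
gx,gy=map(float,sys.argv[1:3]);cam=sys.argv[3] if len(sys.argv)>3 else "wrist"
im=ctrl.get_image(cam);P=cloud(im)
if len(sys.argv)>4: save(im,sys.argv[4])
m=(np.hypot(P[:,:,0]-gx,P[:,:,1]-gy)<40)&(P[:,:,2]>44)&(P[:,:,2]<57)
p=P[m];print("seal",len(p),cv2.minAreaRect(p[:,:2].astype(np.float32)),"z",np.median(p[:,2]),"rgb",im["color"][m].mean(0).round())
E
python3 ws.py 461.5 -107.5; python3 plan.py 461.5 -107.5 100 81
```

```text
clock: 11.92
eef_pos: [458.2, -118.1, 135.4]
tool_rot: [3.14, 0.002, 1.415]
force: [1.0, 0.1, 0.1]
width: 85.5
seal 1847 ((464.40081787109375, -106.15727996826172), (35.573368072509766, 35.09346389770508), 81.9587631225586) z 51.41875793651963 rgb [250. 241. 203.]
t 12.0 pos [ 458.6 -119.2  135.6] yaw 81.0 w 85.4 F [-0.5  0.2 -0.5]
shift units [0.4  0.03 1.19] turn units [0.02 0.02 0.  ]
shift if turned first [0.4  0.03 1.19]
```

```bash
python3 -m crank '[[[0.3,0.08,0,0,0,0],[0.1,0,0.5,0,0,0],[0,0,0.6,0,0,0],[0,0,0.3,0,0,0],[0,0,0,0,0,0],[0,0,0,0,0,0]]]';python3 plan.py 463.5 -106.5 22 81
```

```text
clock: 12.47
eef_pos: [467.2, -111.9, 92.8]
tool_rot: [3.133, 0.004, 1.406]
force: [-0.3, 0.4, -0.1]
width: 85.4
t 12.5 pos [ 467.2 -111.9   92.8] yaw 80.6 w 85.4 F [-0.3  0.4 -0.1]
shift units [ 0.17 -0.17  2.36] turn units [ 0.08  0.04 -0.07]
shift if turned first [ 0.16 -0.15  2.36]
```

```bash
python3 -m crank '[[[0.15,-0.12,0.2,0.08,0,0],[0,0,0.6,0,0,0],[0,0,0.6,0,0,0],[0,0,0.4,0,0,0],[0,0,0.2,0,0,0],[0,0,0,0,0,0],[0,0,0,0,0,0]]]';python3 plan.py 463.5 -106.5 22 81
```

```text
clock: 13.05
eef_pos: [467.7, -107.8, 33.0]
tool_rot: [3.136, 0.004, 1.402]
force: [-0.4, -0.0, -0.1]
width: 85.8
t 13.1 pos [ 467.7 -107.8   33. ] yaw 80.3 w 85.8 F [-0.4 -0.  -0.1]
shift units [ 0.02 -0.15  0.37] turn units [ 0.05  0.04 -0.11]
shift if turned first [ 0.02 -0.14  0.37]
```

```bash
python3 -m crank '[[[0.02,-0.13,0.2,0.05,0,0],[0,0,0.17,0,0,0],[0,0,0,0,0,0],[0,0,0,0,0,0]]]';python3 plan.py 463.5 -106.5 22 81; python3 -m crank '[[[0,0,0,0,0,0],[0,0,0,0,0,0],[0,0,0,0,0,0],[0,0,0,0,0,0],[0,0,0,0,0,0],[0,0,0,0,0,0],[0,0,0,0,0,0],[0,0,0,0,0,0]]]' 1; python3 plan.py 365 286.5 130 112
```

```text
clock: 13.38
eef_pos: [464.9, -106.6, 22.9]
tool_rot: [3.138, 0.004, 1.401]
force: [0.8, 0.4, -0.2]
width: 85.6
t 13.4 pos [ 464.9 -106.6   22.9] yaw 80.3 w 85.6 F [ 0.8  0.4 -0.2]
shift units [-0.   -0.05  0.03] turn units [ 0.03  0.04 -0.12]
shift if turned first [-0.   -0.05  0.03]
clock: 14.05
eef_pos: [465.2, -106.9, 24.0]
tool_rot: [3.137, 0.004, 1.401]
force: [0.1, -0.6, -1.7]
width: 34.6
t 14.1 pos [ 465.2 -106.9   24. ] yaw 80.3 w 34.6 F [ 0.1 -0.6 -1.7]
shift units [12.35 -5.49 -3.61] turn units [ 0.03  0.05 -5.29]
shift if turned first [13.41  1.82 -3.53]
```

```bash
python3 -m crank '[[[0,0,-0.3,0,0,0],[0,0,-0.6,0,0,0],[0,0,-0.8,0,0,0],[0,0,-0.8,0,0,0],[0.3,-0.1,-0.6,0,0,0],[0.7,-0.3,-0.4,0,0,0],[1,-0.44,0,0,0,0],[1,-0.44,0,0,0,0],[1,-0.44,0,0,0,0],[1,-0.44,0,0,0,0],[1,-0.44,0,0,0,0],[1,-0.44,0,0,0,0]]]';  python3 plan.py 365 286.5 130 80
```

```text
clock: 15.05
eef_pos: [411.9, 115.7, 137.9]
tool_rot: [3.131, 0.006, 1.381]
force: [0.3, 0.1, -0.8]
width: 34.3
t 15.1 pos [411.9 115.7 137.9] yaw 79.1 w 34.3 F [ 0.3  0.1 -0.8]
shift units [ 5.3  -2.61  0.2 ] turn units [ 0.1   0.06 -0.14]
shift if turned first [ 5.34 -2.53  0.26]
```

```bash
python3 -m crank '[[[0.9,-0.45,0,0,0,0],[0.8,-0.45,0,0.1,0.05,0],[0.7,-0.4,0,0,0,0],[0.6,-0.35,0,0,0,0],[0.4,-0.25,0,0,0,0],[0.2,-0.1,0,0,0,0],[0,0,0,0,0,0],[0,0,0,0,0,0]]]';python3 plan.py 365 286.5 130 80; python3 wr.py 365 286.5 wrist w3.png
```

```text
clock: 15.72
eef_pos: [367.3, 247.4, 141.8]
tool_rot: [3.14, -0.006, 1.397]
force: [-0.2, -0.7, -1.2]
width: 34.6
t 15.7 pos [367.3 247.4 141.8] yaw 80.0 w 34.6 F [-0.2 -0.7 -1.2]
shift units [ 1.27 -0.3   0.4 ] turn units [ 0.02 -0.06  0.  ]
shift if turned first [ 1.27 -0.3   0.39]
tray 12806 ((366.9200134277344, 287.59600830078125), (92.77080535888672, 92.62068176269531), 68.06194305419922)
```

View pics/w3.png

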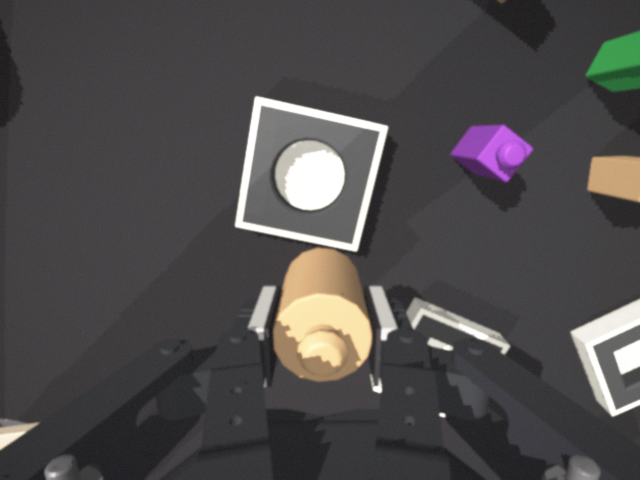

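The round seal is held upright. The round tray, at pixel (311,172), measures (366.9,287.6).

```bash
python3 -m crank '[[[0.5,-0.15,0.2,0,0,0],[0.4,-0.1,0.4,0,0,0],[0.2,0,0.6,0,0,0],[0,0,0.5,0,0,0],[0,0,0.3,0,0,0],[0,0,0.2,0,0,0],[0,0,0,0,0,0],[0,0,0,0,0,0]]]';python3 plan.py 366.5 287.3 27.5 80
```

```text
clock: 16.43
eef_pos: [372.5, 271.6, 74.4]
tool_rot: [3.136, -0.002, 1.377]
force: [-0.1, -0.2, -2.2]
width: 34.8
t 16.4 pos [372.5 271.6  74.4] yaw 78.9 w 34.8 F [-0.1 -0.2 -2.2]
shift units [ 0.47 -0.31  1.56] turn units [ 0.06 -0.02 -0.18]
shift if turned first [ 0.48 -0.29  1.56]
```

```bash
python3 -m crank '[[[0.25,-0.15,0,0.05,0,0],[0.2,-0.1,0,0,0,0],[0,0,0.2,0,0,0],[0,0,0.3,0,0,0],[0,0,0.2,0,0,0],[0,0,0,0,0,0],[0,0,0,0,0,0]]]';python3 plan.py 366.5 287.3 27.5 80
```

```text
clock: 17.02
eef_pos: [368.9, 288.2, 53.4]
tool_rot: [3.139, -0.005, 1.375]
force: [0.4, -0.0, -1.5]
width: 34.6
t 17.0 pos [368.9 288.2  53.4] yaw 78.8 w 34.6 F [ 0.4 -0.  -1.5]
shift units [-0.05 -0.08  0.86] turn units [ 0.03 -0.05 -0.2 ]
shift if turned first [-0.04 -0.07  0.86]
```

```bash
python3 -m crank '[[[-0.03,-0.07,0.2,0,0,0],[0,0,0.25,0,0,0],[0,0,0.2,0,0,0],[0,0,0.1,0,0,0],[0,0,0,0,0,0],[0,0,0,0,0,0]]]';python3 plan.py 366.5 287.3 27.5 80
```

```text
clock: 17.52
eef_pos: [366.3, 287.5, 27.9]
tool_rot: [3.139, -0.005, 1.375]
force: [-1.2, 0.7, 12.3]
width: 34.7
t 17.5 pos [366.3 287.5  27.9] yaw 78.8 w 34.7 F [-1.2  0.7 12.3]
shift units [-0.01  0.01  0.01] turn units [ 0.02 -0.05 -0.2 ]
shift if turned first [-0.01  0.01  0.01]
```

```bash
python3 -m crank '[[[0,0,0,0,0,0],[0,0,0,0,0,0],[0,0,0,0,0,0],[0,0,0,0,0,0],[0,0,0,0,0,0],[0,0,0,0,0,0],[0,0,0,0,0,0]]]' -1;  python3 -m crank '[[[0,0,-0.3,0,0,0],[0,0,-0.6,0,0,0],[0,0,-0.8,0,0,0],[0,0,-0.8,0,0,-0.3],[0,0,-0.8,0,0,-0.3],[0,0,-0.5,0,0,-0.3],[0,0,0,0,0,0]]]';python3 plan.py 591 248 140 84
```

```text
clock: 18.1
eef_pos: [366.9, 287.7, 28.3]
tool_rot: [3.138, -0.006, 1.375]
force: [-0.5, 0.2, -1.4]
width: 85.5
clock: 18.68
eef_pos: [365.2, 286.2, 149.5]
tool_rot: [3.139, -0.002, 1.475]
force: [0.5, 1.1, 0.4]
width: 85.7
t 18.7 pos [365.2 286.2 149.5] yaw 84.5 w 85.7 F [0.5 1.1 0.4]
shift units [-0.55  7.61  0.34] turn units [ 0.03 -0.02  0.08]
shift if turned first [-0.48  7.62  0.32]
```

```bash
python3 -m crank '[[[-0.06,0.6,0,0,0,0],[-0.06,1,0,0,0,0],[-0.06,1,0,0,0,0],[-0.06,1,0,0,0,0],[-0.06,1,0,0,0,0],[-0.06,1,0,0,0,0],[-0.06,0.8,0,0,0,0],[-0.06,0.6,0,0,0,0],[0,0.3,0,0,0,0],[0,0.1,0,0,0,0],[0,0,0,0,0,0],[0,0,0,0,0,0]]]';python3 ws.py 591 248 wrist w4.png; python3 plan.py 591 248 100 84
```

```text
clock: 19.68
eef_pos: [589.9, 245.0, 147.7]
tool_rot: [-3.14, 0.003, 1.471]
force: [-0.5, 0.6, -0.6]
width: 85.6
seal 972 ((593.4539794921875, 249.77259826660156), (26.727996826171875, 25.66012954711914), 83.8364486694336) z 51.31076631094395 rgb [243. 229. 188.]
t 19.7 pos [589.6 245.1 147.7] yaw 84.3 w 85.4 F [-0.2  0.2 -0.6]
shift units [0.11 0.04 1.59] turn units [-0.02  0.03  0.05]
shift if turned first [0.1  0.04 1.59]
```

View pics/w4.png

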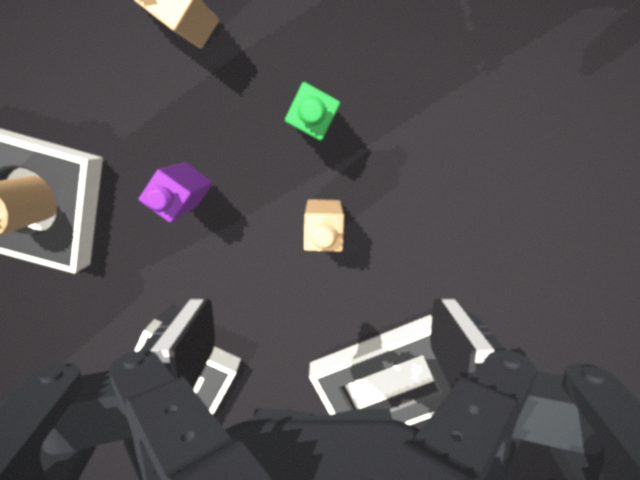

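The tan small seal is at (324,228), between purple (170,190) and green (312,112), and the fingers have clear room.

```bash
python3 -m crank '[[[0.1,0.08,0.2,0,0,0],[0,0,0.6,0,0,0],[0,0,0.6,0,0,0],[0,0,0.4,0,0,0],[0,0,0.1,0,0,0],[0,0,0,0,0,0],[0,0,0,0,0,0]]]';python3 plan.py 592.8 249.3 22 84
```

```text
clock: 20.32
eef_pos: [587.8, 252.4, 88.6]
tool_rot: [-3.138, 0.002, 1.478]
force: [0.2, -0.3, 0.4]
width: 85.7
t 20.3 pos [587.8 252.4  88.6] yaw 84.7 w 85.7 F [ 0.2 -0.3  0.4]
shift units [-0.09  0.18  2.22] turn units [-0.03  0.02  0.12]
shift if turned first [-0.09  0.18  2.22]
```

```bash
python3 -m crank '[[[-0.08,0.15,0.1,0,0,0.1],[0,0,0.6,0,0,0],[0,0,0.6,0,0,0],[0,0,0.4,0,0,0],[0,0,0.2,0,0,0],[0,0,0,0,0,0],[0,0,0,0,0,0]]]';python3 plan.py 592.8 249.3 22 84
```

```text
clock: 20.9
eef_pos: [597.7, 250.6, 34.3]
tool_rot: [3.135, -0.003, 1.464]
force: [-0.2, -0.5, -0.3]
width: 85.4
t 20.9 pos [597.7 250.6  34.3] yaw 83.9 w 85.4 F [-0.2 -0.5 -0.3]
shift units [-0.06 -0.16  0.41] turn units [ 0.06 -0.03 -0.02]
shift if turned first [-0.06 -0.16  0.41]
```

```bash
python3 -m crank '[[[-0.05,-0.14,0.2,0.05,0,0],[0,0,0.17,0,0,0],[0,0,0,0,0,0],[0,0,0,0,0,0]]]';python3 plan.py 592.8 249.3 22 84; python3 -m crank '[[[0,0,0,0,0,0],[0,0,0,0,0,0],[0,0,0,0,0,0],[0,0,0,0,0,0],[0,0,0,0,0,0],[0,0,0,0,0,0],[0,0,0,0,0,0],[0,0,0,0,0,0],[0,0,0,0,0,0]]]' 1; python3 plan.py 445.5 112 130 55.4
```

```text
clock: 21.23
eef_pos: [594.4, 250.0, 24.3]
tool_rot: [3.138, -0.005, 1.464]
force: [0.1, -0.5, 0.9]
width: 85.6
t 21.2 pos [594.4 250.   24.3] yaw 83.9 w 85.6 F [ 0.1 -0.5  0.9]
shift units [-0.03 -0.05  0.08] turn units [ 0.03 -0.05 -0.02]
shift if turned first [-0.03 -0.05  0.08]
clock: 21.98
eef_pos: [595.1, 250.5, 25.6]
tool_rot: [3.137, -0.006, 1.464]
force: [-0.5, -0.2, 0.4]
width: 24.9
t 22.0 pos [595.1 250.5  25.6] yaw 83.9 w 24.9 F [-0.5 -0.2  0.4]
shift units [-5.1  -4.45 -3.53] turn units [ 0.03 -0.07  4.75]
shift if turned first [-6.63 -1.48 -3.48]
```

```bash
python3 -m crank '[[[0,0,-0.3,0,0,0],[0,0,-0.6,0,0,0.6],[0,0,-0.8,0,0,0.9],[0,0,-0.8,0,0,0.9],[0,0,-0.7,0,0,0.9],[0,0,-0.4,0,0,0.9],[0,0,0,0,0,0.5],[0,0,0,0,0,0],[0,0,0,0,0,0]]]';  python3 plan.py 445.5 112 130 55.4
```

```text
clock: 22.73
eef_pos: [593.3, 249.8, 141.8]
tool_rot: [-3.14, -0.007, 0.95]
force: [0.7, -0.4, -0.8]
width: 25.3
t 22.7 pos [593.3 249.8 141.8] yaw 54.4 w 25.3 F [ 0.7 -0.4 -0.8]
shift units [-6.61 -1.33  0.35] turn units [-0.01 -0.07 -0.16]
shift if turned first [-6.58 -1.45  0.39]
```

Stopping about 30 mm short, to keep the tray in the wrist view.

```bash
python3 -m crank '[[[-0.5,-0.12,0,0,0,-0.1],[-0.9,-0.2,0,0,0,0],[-0.9,-0.2,0,0,0,0],[-0.9,-0.2,0,0,0,0],[-0.9,-0.2,0,0,0,0],[-0.8,-0.2,0,0,0,0],[-0.5,-0.2,0,0,0,0],[-0.2,-0.1,0,0,0,0],[0,0,0,0,0,0],[0,0,0,0,0,0]]]';  python3 plan.py 445.5 112 130 55.4; python3 wr.py 445.5 112 wrist w5.png; python3 wr.py 445.5 112 top
```

```text
clock: 23.57
eef_pos: [453.8, 132.1, 137.2]
tool_rot: [-3.135, -0.005, 0.979]
force: [-0.0, 0.4, -1.6]
width: 25.2
t 23.6 pos [453.8 132.1 137.2] yaw 56.1 w 25.2 F [-0.   0.4 -1.6]
shift units [-0.71  0.15  0.24] turn units [-0.07 -0.05  0.12]
shift if turned first [-0.71  0.15  0.24]
tray 6470 ((450.0523681640625, 118.38606262207031), (72.42401123046875, 84.4555435180664), 55.89936065673828)
tray 0 ((0.0, 0.0), (0.0, 0.0), 0.0)
```

View pics/w5.png

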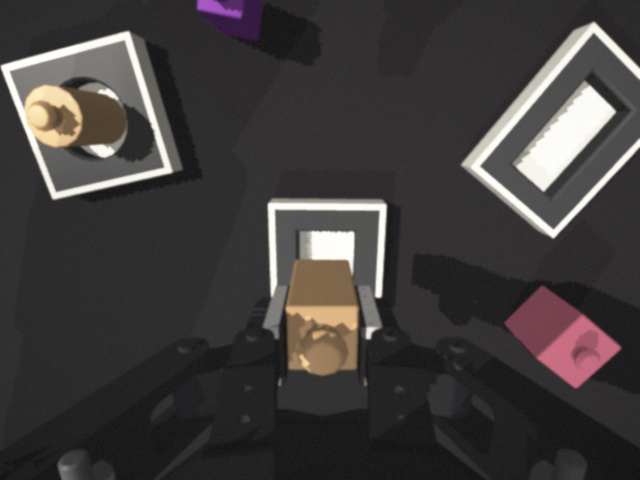

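The small seal is held upright and square to the tray, whose centre works out at (446.5,113). The round seal is standing in its tray.

```bash
python3 -m crank '[[[-0.5,0.1,0,-0.05,0,0.1],[-0.15,0,0.4,0,0,0],[0,0,0.6,0,0,0],[0,0,0.5,0,0,0],[0,0,0.2,0,0,0],[0,0,0,0,0,0],[0,0,0,0,0,0]]]';python3 plan.py 446.5 113 29 55.8
```

```text
clock: 24.25
eef_pos: [451.2, 115.1, 84.7]
tool_rot: [3.137, -0.011, 0.971]
force: [0.3, 0.2, -0.9]
width: 24.9
t 24.2 pos [451.2 115.1  84.7] yaw 55.6 w 24.9 F [ 0.3  0.2 -0.9]
shift units [-0.17 -0.1   1.86] turn units [ 0.04 -0.11 -0.03]
shift if turned first [-0.15 -0.09  1.86]
```

```bash
python3 -m crank '[[[-0.15,-0.09,0.1,0,-0.1,0],[0,0,0.4,0,0,0],[0,0,0.4,0,0,0],[0,0,0.2,0,0,0],[0,0,0,0,0,0],[0,0,0,0,0,0]]]';python3 plan.py 446.5 113 29 55.8
```

```text
clock: 24.75
eef_pos: [448.4, 113.3, 53.5]
tool_rot: [3.133, -0.004, 0.971]
force: [0.0, -0.2, -0.9]
width: 24.9
t 24.8 pos [448.4 113.3  53.5] yaw 55.6 w 24.9 F [ 0.  -0.2 -0.9]
shift units [-0.05 -0.05  0.82] turn units [ 0.08 -0.04 -0.03]
shift if turned first [-0.04 -0.04  0.82]
```

```bash
python3 -m crank '[[[-0.05,-0.05,0.2,0.08,0,0],[0,0,0.2,0,0,0],[0,0,0.2,0,0,0],[0,0,0.1,0,0,0],[0,0,0.08,0,0,0],[0,0,0,0,0,0],[0,0,0,0,0,0]]]';python3 plan.py 446.5 113 29 55.8
```

```text
clock: 25.33
eef_pos: [447.7, 113.4, 29.5]
tool_rot: [3.14, -0.007, 0.971]
force: [-0.8, -0.1, 8.0]
width: 25.0
t 25.3 pos [447.7 113.4  29.5] yaw 55.6 w 25.0 F [-0.8 -0.1  8. ]
shift units [-0.03 -0.03  0.02] turn units [ 0.01 -0.07 -0.03]
shift if turned first [-0.03 -0.03  0.02]
```

```bash
python3 -m crank '[[[0,0,0,0,0,0],[0,0,0,0,0,0],[0,0,0,0,0,0],[0,0,0,0,0,0],[0,0,0,0,0,0],[0,0,0,0,0,0],[0,0,0,0,0,0]]]' -1;  python3 -m crank '[[[0,0,-0.3,0,0,0],[0,0,-0.6,0,0,0],[0,0,-0.8,0,0,-0.5],[0,0,-0.8,0,0,-1],[0,0,-0.8,0,0,-1],[0,0,-0.5,0,0,-1],[0,0,0,0,0,-1],[0,0,0,0,0,-1],[0,0,0,0,0,-1],[0,0,0,0,0,-1],[0,0,0,0,0,-1],[0,0,0,0,0,-1]]]';python3 plan.py 504 408 150 136
```

```text
clock: 25.92
eef_pos: [448.0, 113.5, 29.4]
tool_rot: [3.14, -0.008, 0.971]
force: [-0.0, 0.7, 0.8]
width: 85.2
clock: 26.92
eef_pos: [447.0, 111.1, 157.0]
tool_rot: [3.131, 0.007, 2.013]
force: [-0.9, 0.4, -0.1]
width: 85.0
t 26.9 pos [447.  111.1 157. ] yaw 115.3 w 85.0 F [-0.9  0.4 -0.1]
shift units [8.13 5.95 0.24] turn units [ 0.09  0.09 -3.44]
shift if turned first [5.51 8.44 0.23]
```

```bash
python3 -m crank '[[[0,0,0,0,0,-1],[0,0,0,0,0,-1],[0,0,0,0,0,-0.9],[0.4,0.6,0,0,0,-0.2],[0.6,0.95,0,0,0,0],[0.6,0.95,0,0,0,0],[0.6,0.95,0,0,0,0],[0.6,0.95,0,0,0,0],[0.6,0.95,0,0,0,0],[0.6,0.9,0,0,0,0],[0.5,0.7,0,0,0,0],[0.3,0.4,0,0,0,0]]]'; python3 -m crank '[[[0,0,0,0,0,0],[0,0,0,0,0,0]]]';python3 plan.py 504 408 150 136; python3 ws.py 503 407 wrist w6.png
```

```text
clock: 27.92
eef_pos: [503.5, 366.7, 160.9]
tool_rot: [-3.14, 0.023, 2.345]
force: [-0.4, 0.6, 0.1]
width: 85.6
clock: 28.08
eef_pos: [502.3, 371.4, 162.0]
tool_rot: [3.14, 0.021, 2.35]
force: [0.2, -0.5, -0.1]
width: 85.0
t 28.1 pos [502.3 371.4 162. ] yaw 134.7 w 85.0 F [ 0.2 -0.5 -0.1]
shift units [0.84 0.9  0.38] turn units [ 0.01  0.2  -0.22]
shift if turned first [0.81 0.92 0.4 ]
seal 2499 ((504.8693542480469, 409.4942321777344), (24.140287399291992, 60.553592681884766), 46.87166976928711) z 51.383868604285006 rgb [251. 243. 205.]
```

View pics/w6.png

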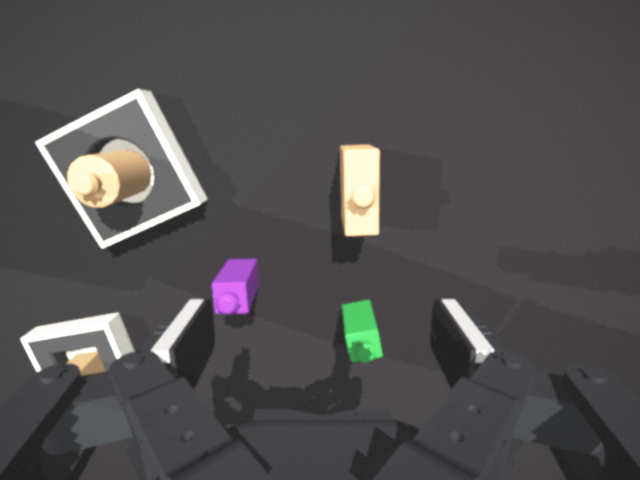

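The oblong tan seal is at (361,190) in the crop, measured at (504.5,409) with its long side at 137°. The green look-alike is clear of the jaw line.

```bash
python3 -m crank '[[[0.4,0.5,0.2,0,0.1,-0.3],[0.4,0.4,0.4,0,0.1,0],[0,0,0.6,0,0,0],[0,0,0.6,0,0,0],[0,0,0.3,0,0,0],[0,0,0,0,0,0],[0,0,0,0,0,0]]]';python3 plan.py 504.5 409 22 136.9
```

```text
clock: 28.72
eef_pos: [507.6, 395.2, 99.5]
tool_rot: [-3.138, 0.008, 2.373]
force: [-0.2, 0.5, -0.2]
width: 85.6
t 28.7 pos [507.6 395.2  99.5] yaw 136.0 w 85.6 F [-0.2  0.5 -0.2]
shift units [0.41 0.27 2.58] turn units [-0.04  0.08 -0.16]
shift if turned first [0.39 0.27 2.58]
```

```bash
python3 -m crank '[[[0.37,0.25,0,0,0.08,-0.1],[0,0,0.3,0,0,0],[0,0,0.5,0,0,0],[0,0,0.4,0,0,0],[0,0,0.2,0,0,0],[0,0,0,0,0,0],[0,0,0,0,0,0]]]';python3 plan.py 504.5 409 22 136.9
```

```text
clock: 29.3
eef_pos: [506.8, 410.5, 58.9]
tool_rot: [3.139, -0.0, 2.383]
force: [-0.7, 0.4, 1.1]
width: 85.6
t 29.3 pos [506.8 410.5  58.9] yaw 136.5 w 85.6 F [-0.7  0.4  1.1]
shift units [ 0.02 -0.09  1.23] turn units [ 0.03 -0.   -0.06]
shift if turned first [ 0.02 -0.09  1.23]
```

```bash
python3 -m crank '[[[0,-0.07,0.3,0.03,0,-0.06],[0,0,0.4,0,0,0],[0,0,0.3,0,0,0],[0,0,0.1,0,0,0],[0,0,0,0,0,0],[0,0,0,0,0,0]]]';python3 plan.py 504.5 409 22 136.9
```

```text
clock: 29.8
eef_pos: [505.4, 409.0, 22.9]
tool_rot: [-3.141, -0.0, 2.39]
force: [0.5, 0.3, 0.1]
width: 85.7
t 29.8 pos [505.4 409.   22.9] yaw 136.9 w 85.7 F [0.5 0.3 0.1]
shift units [ 0.02 -0.02  0.03] turn units [-0. -0.  0.]
shift if turned first [ 0.02 -0.02  0.03]
```

```bash
python3 -m crank '[[[0,0,0,0,0,0],[0,0,0,0,0,0],[0,0,0,0,0,0],[0,0,0,0,0,0],[0,0,0,0,0,0],[0,0,0,0,0,0],[0,0,0,0,0,0],[0,0,0,0,0,0],[0,0,0,0,0,0]]]' 1; python3 -m crank '[[[0,0,-0.3,0,0,0],[0,0,-0.6,0,0,0],[0,0,-0.8,0,0,-0.5],[0,0,-0.8,0,0,-1],[0,0,-0.7,0,0,-1],[0,0,-0.4,0,0,-1],[0,0,0,0,0,-1],[0,0,0,0,0,-1],[0,0,0,0,0,-1],[0,0,0,0,0,-1],[0,0,0,0,0,-1],[0,0,0,0,0,-1]]]';python3 plan.py 637 91.5 135 198.8
```

```text
clock: 30.55
eef_pos: [506.0, 409.4, 24.2]
tool_rot: [3.14, -0.0, 2.389]
force: [-0.7, 0.0, -0.1]
width: 23.0
clock: 31.55
eef_pos: [505.2, 407.2, 142.7]
tool_rot: [-3.138, 0.002, -2.852]
force: [-0.1, 0.4, -2.2]
width: 23.1
t 31.6 pos [505.2 407.2 142.7] yaw -163.4 w 23.1 F [-0.1  0.4 -2.2]
shift units [ -1.2  -11.34   0.3 ] turn units [-0.04  0.01 -0.37]
shift if turned first [ -0.77 -11.38   0.26]
```

```bash
python3 -m crank '[[[-0.1,-0.6,0,0,0,-0.3],[-0.2,-1,0,0,0,0],[-0.2,-1,0,0,0,0],[-0.2,-1,0,0,0,0],[-0.2,-1,0,0,0,0],[-0.2,-1,0,0,0,0],[-0.2,-1,0,0,0,0],[-0.2,-1,0,0,0,0],[-0.2,-1,0,0,0,0],[-0.2,-0.9,0,0,0,0],[-0.2,-0.7,0,0,0,0],[-0.1,-0.3,0,0,0,0]]]'; python3 -m crank '[[[0,0,0,0,0,0],[0,0,0,0,0,0]]]';python3 plan.py 637 91.5 135 198.8; python3 wr.py 637 91.5 wrist w7.png
```

```text
clock: 32.55
eef_pos: [673.1, 119.3, 147.5]
tool_rot: [-3.138, -0.001, -2.804]
force: [0.8, -0.7, -2.9]
width: 22.7
clock: 32.72
eef_pos: [674.0, 116.2, 147.3]
tool_rot: [-3.137, -0.001, -2.81]
force: [-0.3, 1.0, -1.6]
width: 23.0
t 32.7 pos [674.  116.2 147.3] yaw -161.0 w 23.0 F [-0.3  1.  -1.6]
shift units [ 1.44 -0.38  0.42] turn units [-0.04 -0.01  0.03]
shift if turned first [ 1.43 -0.38  0.41]
tray 11684 ((636.1865234375, 93.49794006347656), (116.2138900756836, 84.47575378417969), 19.08976936340332)
```

View pics/w7.png

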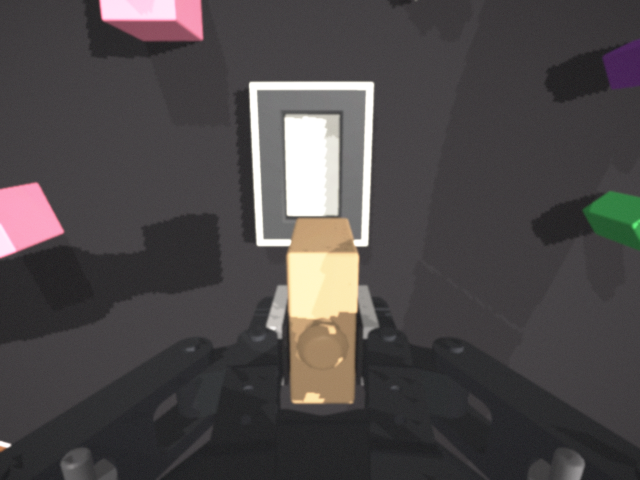

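The oblong seal is held level and lined up with its tray, which measures (636.2,93.5) at 19.1°.

```bash
python3 -m crank '[[[0.5,-0.15,0,0,0,0],[0.5,-0.15,0.2,0,0,0],[0.3,0,0.5,0,0,0],[0,0,0.5,0,0,0],[0,0,0.5,0,0,0],[0,0,0.2,0,0,0],[0,0,0,0,0,0],[0,0,0,0,0,0]]]';python3 plan.py 636.2 93 27.5 199.1
```

```text
clock: 33.43
eef_pos: [633.9, 111.8, 89.3]
tool_rot: [3.138, 0.002, -2.788]
force: [-0.2, 0.3, -1.7]
width: 23.2
t 33.4 pos [633.9 111.8  89.3] yaw -159.7 w 23.2 F [-0.2  0.3 -1.7]
shift units [ 0.15 -0.62  2.06] turn units [0.04 0.01 0.19]
shift if turned first [ 0.13 -0.62  2.06]
```

```bash
python3 -m crank '[[[0.07,-0.3,0,0.04,0,0.2],[0.07,-0.25,0,0,0,0],[0,0,0.3,0,0,0],[0,0,0.4,0,0,0],[0,0,0.3,0,0,0],[0,0,0.1,0,0,0],[0,0,0,0,0,0],[0,0,0,0,0,0]]]';python3 plan.py 636.2 93 27.5 199.1
```

```text
clock: 34.1
eef_pos: [637.9, 93.5, 53.5]
tool_rot: [-3.141, 0.004, -2.813]
force: [0.0, -0.8, -1.4]
width: 23.1
t 34.1 pos [637.9  93.5  53.5] yaw -161.2 w 23.1 F [ 0.  -0.8 -1.4]
shift units [0.06 0.   0.87] turn units [-0.01  0.04 -0.05]
shift if turned first [0.06 0.   0.87]
```

```bash
python3 -m crank '[[[0.05,0,0.2,0,0.04,0],[0,0,0.25,0,0,0],[0,0,0.2,0,0,0],[0,0,0.1,0,0,0],[0,0,0.06,0,0,0],[0,0,0,0,0,0],[0,0,0,0,0,0]]]';python3 plan.py 636.2 93 27.5 199.1
```

```text
clock: 34.68
eef_pos: [637.1, 94.2, 28.2]
tool_rot: [-3.141, 0.002, -2.812]
force: [-0.8, 0.1, -0.5]
width: 23.0
t 34.7 pos [637.1  94.2  28.2] yaw -161.1 w 23.0 F [-0.8  0.1 -0.5]
shift units [ 0.04 -0.03  0.02] turn units [-0.    0.01 -0.04]
shift if turned first [ 0.04 -0.03  0.02]
```

```bash
python3 -m crank '[[[0,0,0.06,0,0,0],[0,0,0.04,0,0,0],[0,0,0,0,0,0]]]'
```

```text
clock: 34.93
eef_pos: [637.3, 94.3, 28.6]
tool_rot: [-3.139, 0.002, -2.812]
force: [-0.6, -0.1, -2.1]
width: 23.3
```

```bash
python3 -m crank '[[[0,0,0.12,0,0,0],[0,0,0.08,0,0,0],[0,0,0.05,0,0,0]]]'
```

```text
clock: 35.18
eef_pos: [637.7, 94.6, 28.2]
tool_rot: [-3.136, 0.004, -2.813]
force: [-2.7, -1.0, 3.9]
width: 23.0
```

```bash
python3 -m crank '[[[0,0,0,0,0,0],[0,0,0,0,0,0],[0,0,0,0,0,0],[0,0,0,0,0,0],[0,0,0,0,0,0],[0,0,0,0,0,0],[0,0,0,0,0,0]]]' -1;  python3 -m crank '[[[0,0,-0.3,0,0,0],[0,0,-0.6,0,0,0],[0,0,-0.8,0,0,0],[0,0,-0.8,0,0,0],[0,0,-0.8,0,0,0],[-0.7,0,-0.6,0,0,0],[-1,0,-0.5,0,0,0],[-1,0,0,0,0,0],[-0.8,0,0,0,0,0],[-0.4,0,0,0,0,0],[0,0,0,0,0,0]]]'
python3 - <<'E'
from meas import *
im=ctrl.get_image("top");P=cloud(im);save(im,"top9.png")
a=im["color"][120:390,100:580,::-1];cv2.imwrite("pics/top9c.png",cv2.resize(a,(800,450),interpolation=cv2.INTER_CUBIC))
G=dict(large=(510.4,-424.1),small=(446.8,113.6),oblong=(636.2,93.5),round=(366.9,287.6),bell=(606.7,-254.8),jar=(371.2,-276.3),pinkfar=(746.7,-116.1),pinknear=(561.2,-38.3),green=(591.7,325.9),purple=(488.8,283))
for n,g in G.items():
    lo,hi=(48,61) if n in("large","small","oblong","round") else (30 if n in("bell","jar") else 44,75 if n in("bell","jar") else 57)
    m=(np.hypot(P[:,:,0]-g[0],P[:,:,1]-g[1])<45)&(P[:,:,2]>lo)&(P[:,:,2]<hi);p=P[m]
    if len(p)<5: print(n,"hidden",len(p));continue
    r=cv2.minAreaRect(p[:,:2].astype(np.float32));print(n,np.round(r[0],1),np.round(r[1],0),round(r[2],1),"z",np.median(p[:,2]).round(1))
E
```

```text
clock: 35.77
eef_pos: [639.2, 95.4, 28.1]
tool_rot: [-3.137, 0.007, -2.813]
force: [-0.4, -0.4, 0.4]
width: 85.3
clock: 36.68
eef_pos: [751.2, 137.0, 184.7]
tool_rot: [-3.141, 0.015, -2.81]
force: [-1.2, -1.0, 1.1]
width: 85.6
large [ 509.4 -427.1] [46. 47.] 81.1 z 55.2
small [447.  110.8] [27. 26.] 53.5 z 54.9
oblong [634.8  90.9] [61. 24.] 19.2 z 54.3
round [364.9 286.7] [33. 33.] 89.7 z 54.5
bell hidden 0
jar [ 371.8 -277.7] [58. 59.] 23.6 z 45.1
pinkfar hidden 0
pinknear [561.1 -38.6] [45. 44.] 17.9 z 51.0
green [591.3 325.7] [27. 26.] 57.9 z 50.6
purple [488.9 283.1] [27. 25.] 45.6 z 50.6
```

View pics/top9c.png

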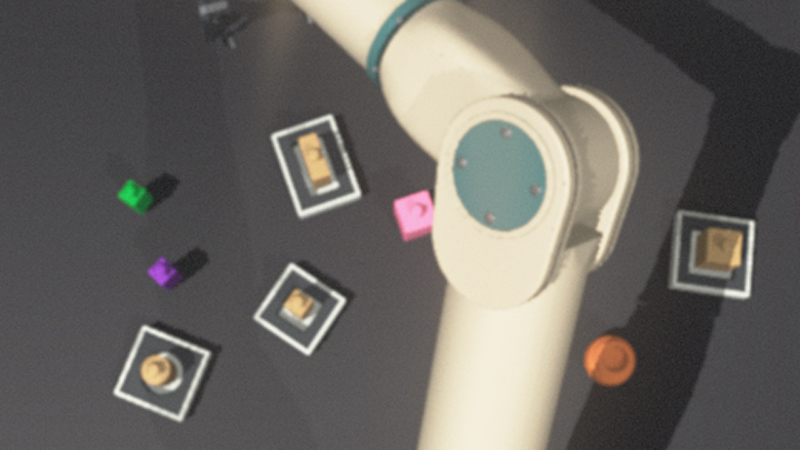

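The four tan seals stand in their trays at the right height (tops about 4 mm above those of the seals on the table). The arm hides the bell, so I'll check it with the scene camera.

```bash
python3 - <<'E'
from h import *
im=ctrl.get_image("scene");save(im,"scene9.png")
E
```

```text
(no output)
```

View pics/scene9.png

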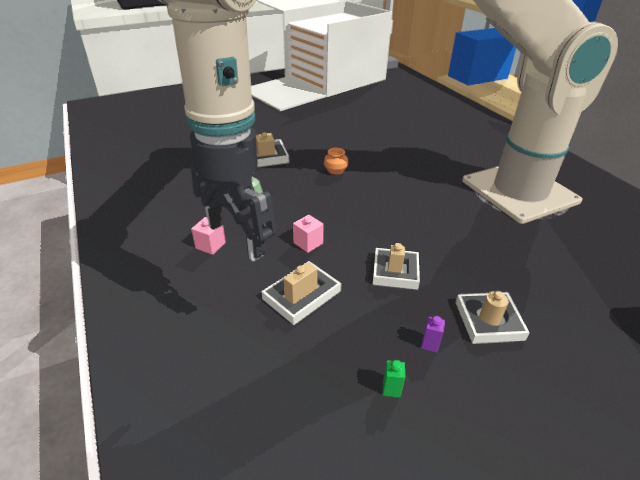

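All four seals stand upright in their recesses, the jar is at (336,161), and the bell shows at (255,187) where it started. The gripper touches nothing, so I'm handing in.

```bash
python3 -m crank '[[[0,0,0,0,0,0],[0,0,0,0,0,0]]]'; python3 -c "from cell import ctrl; print(ctrl.finish_job())"
```

```text
clock: 36.95
eef_pos: [747.3, 135.5, 185.2]
tool_rot: [-3.14, 0.011, -2.808]
force: [-0.8, 0.1, 0.4]
width: 85.4
the job is handed in; nothing more can be done
None
```

All four tan seals now stand upright in their matching trays. I handed the job in at 37 s of the allowed 106 s; no verdict is reported.

**Final check from above:** each seal is within about 3 mm of its recess centre. Their shoulders measure 54–55 mm, about 4 mm higher than those of the seals standing on the table, as expected on the recess floor.

**Setting down:** the round, small and oblong seals showed clear contact with the floor, 4–12 N, before I let go. The large seal did not: its last reading before release still looked like hanging weight, so it may have settled by up to about 1 mm.

**Other items:** the jar, the near pink seal, the green seal and the purple seal measured as unmoved, within about 1.5 mm. In the last view from above the arm hid the bell and the far pink seal, so I did not measure them again. The scene camera shows both about where they started, with the bell partly covered by the gripper.

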